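# Lock the airer bracket's T-bolt in its counter rail

### The arm

A 6-joint arm with a two-finger parallel gripper is mounted at the origin on the work surface. World frame = base frame: x ahead of the robot, y to its left, z up, the work surface at z = 0. Lengths are in m, angles in degrees, forces in N, time in s.
With the tool pointing down it reaches from about 0.3 to 0.75 m from the base axis. Payload 8.5 kg.
Tool frame: the origin (TCP) lies at the very end of the fingers, on their centre line; the grasp point (between the pads) lies 19 mm behind it; z points along the fingers, y is the line along which they close (so a half turn about z gives the same grasp; the last joint's range is limited). The gripper opens to 85 mm and grips with 20 to 120 N. Pads are 22 mm wide; open, the fingers measure 114 mm over their backs; the gripper's body (76 mm by 85 mm) begins 54 mm behind the grasp point. The pads swing forward as they close: fully open they stand 13 mm farther back than shut.
Start: joints at [-77.252, 21.807, 74.336, -0, 83.858, -12.336], TCP at [0.233, -0.498, 0.231] pointing down, gripper open.
Joint ranges: [-178.18, 178.18], [-50.72, 133.34], [12.68, 142.11], [-81.47, 261.47], [9.98, 163.14], [-165.26, 165.26]. Speed limits (degrees/s): [136.94, 136.94, 180, 180, 180, 180].

### API

Orientations are given as [roll, pitch, yaw] about the fixed x, y, z axes, in that order (R = Rz(yaw) Ry(pitch) Rx(roll)).
In Python, from cell import * gives the robot as it stands.
- The arm moves only by the tool move_arm, never from a script. Its argument "moves" is text: rows parted by semicolons, each of 5 numbers parted by spaces: the opening, from -1 (shut) to 1 (fully open), then the shift along the tool's x, y, z normalised to -1 to 1, where 1 is 0.2 m, then the turn about the tool's z normalised to -1 to 1, where 1 is pi rad. In form: hand x y z roll; .... A call has 1 to 12 rows; each row shifts and turns the commanded pose from where the row before left it, along the tool's axes as they then stand; what a row does not reach is not made up. A row lasts 1/8 s, in which the tool goes at most 62.5 mm and 10.7 degrees, less where a joint would pass 70% of its speed; a pose out of reach is approached as far as the arm can. A call with a number of a shift or a turn outside -1 to 1 is refused whole. A call with a gripper value outside its range is refused whole. The fingers move at their own pace and stop on an object; "newtons" is the grip in N (left out, the last holds). Time passes only in rows, so rows that do not move let the fingers close. It gives the time, the measured TCP pose, the force, the opening and the grip force at its end, in the units of the state.
- get_state(): the state, without advancing time (a new reading comes with each control period).
- snapshot(name): name is "side" or "top" or "wrist"; returns a dict with "img" (480x640x3 uint8, blue, green, red), "vfov" (degrees; the focal length in pixels is half the picture's height over the tangent of half this angle, whatever the lens; pixels are square), "cx", "cy" (the principal point, pixels), "extrinsics" (4x4, takes a point from world to camera coordinates). Camera axes: x right, y down, z forward; pixel columns grow to the right and rows downward; lengths in m; the calibration is good to about 2 mm. A picture is of the moment at which its call begins. There is no depth.
- finish_job(): hands the job in; it is judged then, once.
The state is a dict: "time_s": time; "joints": joint angles; "joint_velocities": joint speeds; "joint_efforts": joint torques, N m; "position": TCP position; "tool_rot": TCP orientation; "wrist_force": force on the tool from outside, world axes, zero at the start; "moment": the same for the moment, N m; "opening": finger opening in m; "grip_force": force on a finger pad.
Only numpy, scipy, OpenCV 4.12 (cv2) and the standard library are available. Lean on these libraries where they do the work, as an engineer would, in place of code of your own. Each camera call takes 0.05 s, during which the arm holds its last target. There are 200 camera calls.

### The job

Take the orange-handled T-bolt out of its wooden block, lower its head into the open slot of the aluminium rail in front of the blue bracket, and slide it along between the bracket's fork tines until you feel it come up against the stop hidden in the rail. There give it a quarter turn so that the head locks crosswise under the rail's lips, and let go. Be gentle all along: never force the bolt, and do not disturb the bottle, the jar or the brush.

Things in the scene. Friction and masses are not known exactly. Their poses are not given: they have to be found in the camera images.
- bolt: Loose T-bolt, 0.1 to 0.2 kg, upright. Origin: centre of the head's underside; z up the shank; x along the head. Above the origin: steel head 28 (x) x 12 (y) mm, 0 to 8 (lowest 2 mm stepped in 1 mm); shank 8 mm diameter, 8 to 26; steel collar 28 mm diameter, 25 to 31; orange neck 14 mm diameter, 31 to 36; bar handle 36 to 70. Same after a half turn.
- handle (a point): Centre of the bolt's orange bar handle, 53 mm above the bolt's origin; bar 46 (x) x 12 (y) x 34 (z) mm, parallel to the head. Grip it hard (50 N): gripped lightly, the bolt tips in the fingers when it meets the stop.
- block: Fixed wooden parking block 60 (x) x 48 (y) x 24 (z) mm, origin centre of the underside, with a through pocket 32 (x) x 16 (y) mm in which the bolt stands at the start, head on the counter, x along the block's x. Lift it straight up over 30 mm to clear it.
- rail: Fixed aluminium T-slot rail, 44 mm wide, 23 mm high, from x = -125 to +165 mm. Origin: on its underside, below the slot's centre line; x along the slot, z up. Slot 14 mm wide between two lips (z 17 to 23 mm); below them a cavity 34 mm wide (z 5, its floor, to 17 mm). The head enters only lengthwise along the slot and has 4 mm of play upwards under the lips.
- bracket: Fixed blue foot bracket of a drying rack on the rail, axes as the rail's, origin on the slot's centre line at the level of the rail's underside. Its fork (z 23 to 28 mm) opens to -x: mouth 18 mm wide from x = -38 to -28, then 11 mm wide to x = 30: the shank passes, the head does not. Upright at x = 92 to 97 mm, 70 mm high; white bar along y at x = 85, 130 mm long, top at z = 66.
- lock (a point): Nominal locking place: the bracket's origin. Slid to +x, the bolt's shank meets a rigid hidden stop; it is then at its true locking place, 12 mm or less before or beyond this point along x, to be found by feel. Only there (within about 1.5 mm) can the head turn, either way; elsewhere under the fork it jams. Nothing stops it at a quarter turn. Over 25 N on rail or bracket is too rough.
- bottle: Bystander: green detergent bottle, 64 mm diameter, 140 mm high, origin centre of its underside.
- jar: Bystander: glass jar with steel cap, 72 mm diameter, 90 mm high, origin centre of its underside.
- brush: Bystander: flat brush with a wooden handle, lying on the counter along its own x, origin at its underside.
Things that resemble listed ones, but are neither listed nor needed, are in the scene too. What is shaped like the bolt but purple is not meant.

How it is judged (in metres and radians):
On the way, in this order (a step that is already met when the one before it is completed fails the run):
1. the head is down in the slot, lengthwise, in front of the fork (y of bolt in the frame of rail between -0.004 and 0.004 m and z of bolt in the frame of rail between 0.002 and 0.0095 m and angle between bolt's own z axis and vertical below 0.15 rad and angle between the x axis of bolt and the x axis of rail, either way round below 0.2 rad and x of bolt in the frame of bracket below -0.035 m and x of bolt in the frame of rail above -0.125 m), for 0.1 s.
2. the bolt has been slid, still lengthwise and in the slot, in between the tines up to its locking place (y of bolt in the frame of rail between -0.004 and 0.004 m and z of bolt in the frame of rail between 0.002 and 0.0095 m and angle between bolt's own z axis and vertical below 0.15 rad and angle between the x axis of bolt and the x axis of rail, either way round below 0.25 rad and x of bolt in the frame of bracket between -0.0145 and 0.016 m), for 0.1 s.
At the end, for the whole second after the job is handed in: The bolt stands upright (0.15 rad) in the slot between the tines, head below the lips (underside 2 to 9.5 mm above the rail's underside), within 4 mm of the slot's centre line and 17 mm of the bracket's origin along it, crosswise to the slot (0.27 rad), released and at rest (y of bolt in the frame of rail between -0.004 and 0.004 m and z of bolt in the frame of rail between 0.002 and 0.0095 m and angle between bolt's own z axis and vertical below 0.15 rad and x of bolt in the frame of bracket between -0.017 and 0.017 m and angle between the x axis of bolt and the x axis of rail, either way round above 1.3 rad and linear speed of bolt below 0.03 m/s and angular speed of bolt below 0.5 rad/s and contact force between the fingers and bolt below 0.1 N); the robot touches nothing.
It fails at once if the bolt pressed on the rail with more than 25 N (contact force between bolt and rail above 25 N).
It fails at once if the bolt pressed on the bracket or its hidden stop with more than 25 N (contact force between bolt and bracket above 25 N).
It fails at once if the bottle was disturbed (moved over 15 mm) (distance of bottle from where it was at the start of the episode above 0.015 m).
It fails at once if the jar was disturbed (moved over 15 mm) (distance of jar from where it was at the start of the episode above 0.015 m).
It fails at once if the brush was disturbed (moved over 15 mm) (distance of brush from where it was at the start of the episode above 0.015 m).
It also fails if it takes over 54 s, if anything falls off the work surface, if the arm or the gripper's body presses on something with over 40 N, if the wrist force passes 120 N, or if a joint passes its speed limit or range.

## Working session

There is one attempt and no reset: what is moved stays moved. The work goes in short steps, Python scripts to look and compute and a tool call to move; the robot and the scene stay as the last step left them, time stands still between calls to the robot, and variables do not carry over. Pictures are saved under pics/ and viewed, at most 10 in all, crops included, and the job is handed in when it is done.

Besides the shell and the picture viewer there is one more tool, called after ">>>" by a JSON object that holds its "api" and its "payload". move_arm: Moves the arm, as the interface text tells. Its arguments: {"type":"object","properties":{"moves":{"type":"string"},"newtons":{"type":"number"}},"required":["moves"]}

```bash
mkdir -p pics
cat > h.py <<'E'
from cell import *
import numpy as np, cv2
def snap(n,f=None):
    s=snapshot(n)
    if f: cv2.imwrite('pics/'+f,s['img'])
    np.savez(''+n+'.npz',**{k:np.array(s[k]) for k in s})
    return s
def load(n): return dict(np.load(''+n+'.npz'))
def par(s):
    f=240/np.tan(np.radians(float(s['vfov']))/2); return f,float(s['cx']),float(s['cy']),np.array(s['extrinsics'])
def px(s,P):
    f,cx,cy,E=par(s); c=E[:3,:3]@np.array(P)+E[:3,3]; return np.array([cx+f*c[0]/c[2],cy+f*c[1]/c[2]])
def at(s,u,v,z):
    f,cx,cy,E=par(s); d=E[:3,:3].T@np.array([(u-cx)/f,(v-cy)/f,1]); o=-E[:3,:3].T@E[:3,3]
    return o+d*(z-o[2])/d[2]
E
python3 - <<'E'
from h import *
for n in('top','side'):
    s=snap(n,n+'0.png'); print(n,s['vfov'],s['cx'],s['cy'],np.round(s['extrinsics'],3).tolist())
print(get_state())
E
ls
```

```text
top 52.98758081404566 322.81174526904005 247.44155785003713 [[0.013, -1.0, -0.003, -0.032], [-0.993, -0.013, -0.115, 0.581], [0.115, 0.005, -0.993, 0.987], [0.0, 0.0, 0.0, 1.0]]
side 43.60038091208934 324.76460473493034 243.18883683332237 [[0.939, -0.343, -0.008, -0.559], [-0.244, -0.653, -0.717, 0.174], [0.24, 0.675, -0.697, 1.442], [0.0, 0.0, 0.0, 1.0]]
{'time_s': 0.1, 'joints': array([-7.72503573e+01,  2.18385349e+01,  7.43807197e+01,  6.43963009e-04,
        8.38573470e+01, -1.23346933e+01]), 'joint_velocities': array([-0.06702519, -0.11853761, -0.14999116,  0.00843135,  0.04047268,
        0.06903455]), 'joint_efforts': array([ 6.21404135e-03, -4.49218118e+01, -2.31656063e+01, -6.06480148e-05,
        3.64629464e-03,  2.42121979e-05]), 'position': array([ 0.23312353, -0.49785678,  0.23075853]), 'tool_rot': array([-1.79925303e+02, -1.69891855e-02,  2.50842556e+01]), 'wrist_force': array([-1.09850477,  0.43705366, -0.06737707]), 'moment': array([ 0.00567181, -0.00445074,  0.04999396]), 'grip_force': 0.0, 'opening': 0.08574064791362909}
h.py
pics
side.npz
top.npz
```

View pics/top0.png

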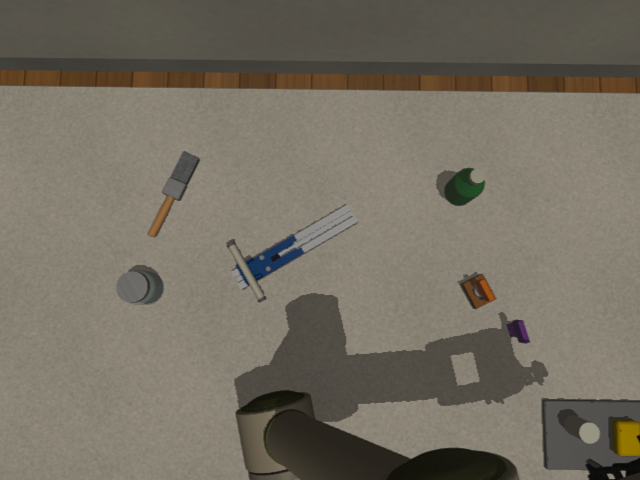

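View pics/side0.png

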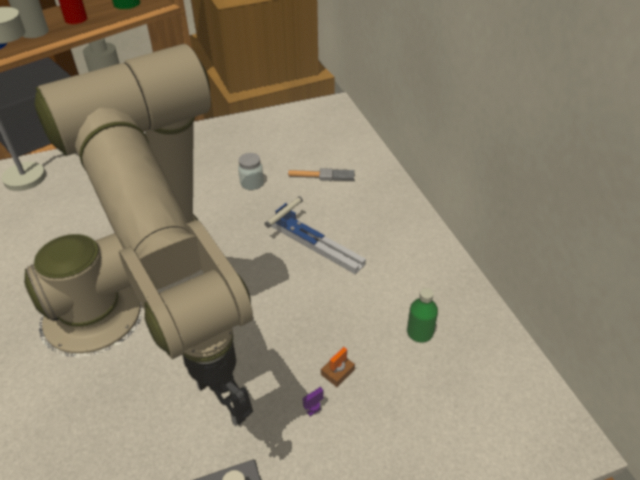

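Two candidates are in the top view: an orange bar in a brown block at (480,290) and a purple one at (518,330). The orange one standing in a wooden block fits the description. The rail runs from about (352,213), its open −x end, to (240,278). I'll confirm with enlarged crops.

Run:
```python
from h import *
i=load('top')['img']
a=cv2.resize(i[265:345,445:535],None,fx=4.4,fy=5*.88,interpolation=cv2.INTER_CUBIC)
b=cv2.resize(i[195:305,220:370],None,fx=5,fy=5,interpolation=cv2.INTER_CUBIC)
cv2.imwrite('pics/c1.png',a);cv2.imwrite('pics/c2.png',b)
```

```text
(no output)
```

View pics/c1.png

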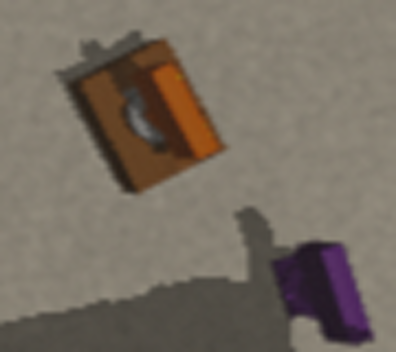

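View pics/c2.png

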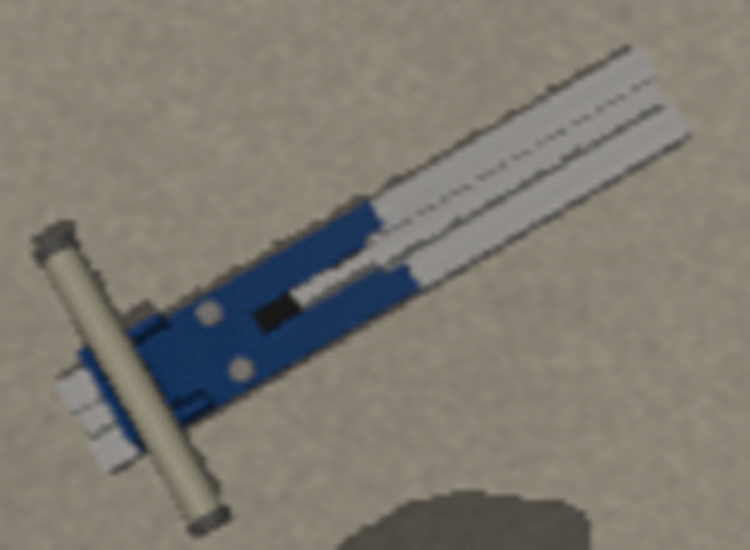

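The crops confirm it: orange bar on a steel collar in the wooden block, top face corners in the crop at (82,80), (167,40), (225,150), (135,192). The rail's −x end top corners are at (630,45) and (690,133), its +x end at (58,378) and (105,472), and the fork tips at (375,202) and (418,290).

Run:
```python
from h import *
s=load('top'); r=lambda p:np.round(p,4)
C1=lambda u,v,z:at(s,445+(u+.5)/4.4-.5,265+(v+.5)/4.4-.5,z)
C2=lambda u,v,z:at(s,220+(u+.5)/5-.5,195+(v+.5)/5-.5,z)
c=[C1(*p,.024) for p in((82,80),(167,40),(225,150),(135,192))]
print('block',r(np.mean(c,0)),[r(np.linalg.norm(c[i]-c[i-1])) for i in range(4)])
d=c[3]-c[0]+c[2]-c[1];print('yaw',np.degrees(np.arctan2(d[1],d[0])))
m=(C2(630,45,.023)+C2(690,133,.023))/2;p=(C2(58,378,.023)+C2(105,472,.023))/2
d=p-m;print('rail -x',r(m),'+x',r(p),np.linalg.norm(d),np.degrees(np.arctan2(d[1],d[0])))
u=d/np.linalg.norm(d);print('origin from ends',r(m+.125*u),r(p-.165*u))
f=(C2(375,202,.028)+C2(418,290,.028))/2;print('fork',r(f),'brk origin',r(f+.038*u),'along rail',(f-m)@u)
# purple bolt-like handle top and orange top
b=[C1(*q,.070) for q in((155,68),(178,65),(225,150),(200,160))];print('handle',r(np.mean(b,0)))
```

```text
block [ 0.4941 -0.3563  0.024 ] [np.float64(0.0585), np.float64(0.0459), np.float64(0.0587), np.float64(0.0482)]
yaw -154.35027349918988
rail -x [ 0.6593 -0.0855  0.023 ] +x [0.5112 0.1594 0.023 ] 0.28621333715686764 121.15885483795442
origin from ends [0.5946 0.0214 0.023 ] [0.5966 0.0182 0.023 ]
fork [0.589  0.0266 0.028 ] brk origin [0.5693 0.0592 0.028 ] along rail 0.13239437338294935
handle [ 0.4951 -0.3587  0.07  ]
```

>>> {"api": "move_arm", "payload": {"moves": "1 0.185 -0.0106 0.03 -0.0004; 1 0.185 -0.0106 0.03 -0.0004; 1 0.185 -0.0106 0.03 -0.0004; 1 0.185 -0.0106 0.03 -0.0004; 1 0.185 -0.0106 0.03 -0.0004; 1 0.185 -0.0106 0.03 -0.0004; 1 0.185 -0.0106 0.03 -0.0004; 1 0.185 -0.0106 0.03 -0.0004; 1 0 0 0 0; 1 0 0 0 0"}}

```text
time_s: 1.35
position: [0.493, -0.3563, 0.1831]
tool_rot: [-180.0, 0.0, 25.7]
wrist_force: [-0.9, -0.6, 0.6]
opening: 0.0856
grip_force: 0.0
```

```bash
cat >> h.py <<'E'
def go(x,y,z,yaw):
    """remaining shift/turn in move units from measured pose"""
    st=get_state(); p=st['position']; a=np.radians(st['tool_rot'][2]); d=np.array([x,y,z])-p
    dy=(yaw-st['tool_rot'][2]+180)%360-180
    print('units x y z roll',np.round([(d[0]*np.cos(a)+d[1]*np.sin(a))/.2,(d[0]*np.sin(a)-d[1]*np.cos(a))/.2,-d[2]/.2,-dy/180],4))
E
python3 - <<'E'
from h import *
s=snap('wrist','w1.png'); print(np.round(s['extrinsics'],3).tolist(),s['vfov'],s['cx'],s['cy'])
st=get_state();print(st['position'],st['tool_rot'],st['wrist_force'])
print(px(s,[.4945,-.357,.07]),px(s,[.4945,-.357,.024]))
E
```

```text
[[0.433, -0.901, 0.001, -0.535], [-0.864, -0.415, 0.286, 0.256], [-0.257, -0.125, -0.958, 0.416], [0.0, 0.0, 0.0, 1.0]] 66.14959750117605 313.16500447059923 238.53491382264957
[ 0.49275547 -0.3566193   0.18335577] [-1.79993037e+02  1.69375778e-02  2.56173918e+01] [-0.49786294  0.35227949 -0.32504267]
[315.11792812 234.13079   ] [314.77543669 219.12179999]
```

View pics/w1.png

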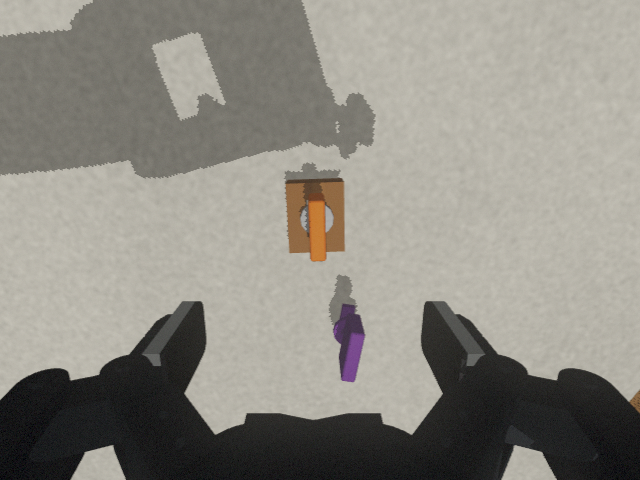

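The wrist view shows the orange bolt in its block (handle top about (309–326, 197–261), block corners (287,182), (344,180), (345,250), (289,252)). The purple bolt is behind it at (350,345).

Run:
```python
from h import *
s=load('wrist');r=lambda p:np.round(p,4)
c=np.array([at(s,*p,.024) for p in((287,182),(344,180),(345,250),(289,252))]);print('block',r(c.mean(0)))
d=c[0]-c[3]+c[1]-c[2];print('yaw',np.degrees(np.arctan2(d[1],d[0])))
print('handle',r(at(s,317.5,229,.07)),'purple top',r(at(s,352,350,.07)))
go(.4945,-.357,.036,25.7)
```

```text
block [ 0.4967 -0.3573  0.024 ]
yaw 26.994383127298626
handle [ 0.4987 -0.3569  0.07  ] purple top [ 0.4208 -0.4251  0.07  ]
units x y z roll [ 7.000e-03  5.500e-03  7.368e-01 -5.000e-04]
```

>>> {"api": "move_arm", "payload": {"moves": "1 0.0155 0.011 0.12 -0.004; 1 0 0 0.12 0; 1 0 0 0.12 0; 1 0 0 0.12 0; 1 0 0 0.12 0; 1 0 0 0.08 0; 1 0 0 0.057 0; 1 0 0 0 0; -1 0 0 0 0; -1 0 0 0 0; -1 0 0 0 0; -1 0 0 0 0", "newtons": 50}}

```text
time_s: 2.9
position: [0.4973, -0.3568, 0.0361]
tool_rot: [180.0, -0.0, 26.4]
wrist_force: [0.0, 0.1, 2.7]
opening: 0.0125
grip_force: 10.4
```

>>> {"api": "move_arm", "payload": {"moves": "-1 0 0 0 0; -1 0 0 0 0; -1 0 0 0 0; -1 0 0 0 0"}}

```text
time_s: 3.4
position: [0.4973, -0.3569, 0.0362]
tool_rot: [180.0, -0.0, 26.4]
wrist_force: [-0.6, 0.6, 4.4]
opening: 0.0117
grip_force: 49.3
```

>>> {"api": "move_arm", "payload": {"moves": "-1 0 0 -0.05 0; -1 0 0 -0.1 0; -1 0 0 -0.1 0; -1 0 0 -0.1 0; -1 0 0 -0.05 0; -1 0 0 0 -0.0527; -1 0 0 0 -0.0527; -1 0 0 0 -0.0527; -1 0 0 0 -0.0527; -1 0 0 0 -0.0527; -1 0 0 0 -0.0527; -1 0 0 0 -0.0527"}}

```text
time_s: 4.9
position: [0.497, -0.3565, 0.1155]
tool_rot: [-180.0, -0.1, 93.1]
wrist_force: [-0.9, 0.5, -1.2]
opening: 0.0111
grip_force: 48.7
```

>>> {"api": "move_arm", "payload": {"moves": "-1 0 0 0 -0.0527; -1 0 0 0 -0.0527; -1 0 0 0 -0.0527; -1 0.152 0.173 0 0; -1 0.152 0.173 0 0; -1 0.152 0.173 0 0; -1 0.152 0.173 0 0; -1 0.152 0.173 0 0; -1 0.152 0.173 0 0; -1 0.152 0.173 0 0; -1 0.152 0.173 0 0; -1 0 0 0 0"}}

```text
time_s: 6.4
position: [0.6078, -0.0023, 0.1155]
tool_rot: [-180.0, -0.1, 121.5]
wrist_force: [0.2, -1.0, -1.5]
opening: 0.0112
grip_force: 48.9
```

Run:
```python
from h import *
s=snap('wrist','w2.png'); t=snap('top')
st=get_state();print(st['position'],st['tool_rot'],st['wrist_force'])
u=np.array([-.5174,.8557]);o=np.array([.5693,.0592])
for x in(-.165,-.038,0): print(px(s,[*(o+x*u),.023]))
```

```text
[ 0.6074444  -0.00510157  0.11554003] [-1.79948125e+02 -2.54533654e-02  1.21286501e+02] [ 0.69419574 -0.49500333 -0.60008742]
[309.2062856 361.6546572]
[309.66927781 190.92764743]
[309.83692057 129.109876  ]
```

View pics/w2.png

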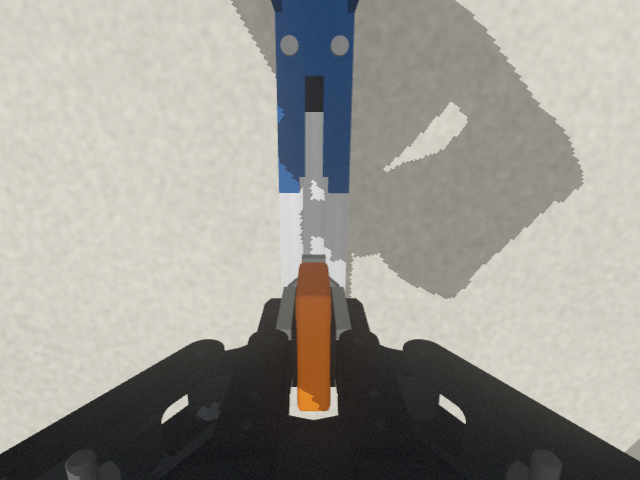

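The fork slot is at u 305–323 (rows 76–175), the fork tips at row 191 between u 279 and 349, and the held handle is centred at u ≈ 313.

Run:
```python
from h import *
s=load('wrist');st=get_state();p=st['position'];a=np.radians(121.29)
def T(u,v,z):
    d=at(s,u,v,z)-p; return np.round(1000*np.array([d[0]*np.cos(a)+d[1]*np.sin(a),d[0]*np.sin(a)-d[1]*np.cos(a)]),2)
print('handle top',T(313,265,.1495),T(313.5,405,.1495))
print('handle L/R',T(298,265,.1495),T(328,265,.1495))
for q in((314,76,.028),(314,175,.028),(279,191,.028),(349,191,.028),(276,10,.028),(356,10,.028)):print(q,T(*q))
# detail edges: print rows of gray
i=cv2.cvtColor(s['img'],cv2.COLOR_BGR2GRAY).astype(int)
for v in(90,130,210,225):print(v,i[v,270:360].tolist())
for v in(330,360,380):print(v,s['img'][v,290:340,2].tolist())
```

```text
handle top [34.12  2.87] [-19.03   3.21]
handle L/R [34.11 -1.84] [34.13  7.59]
(314, 76, 0.028) [104.09   3.22]
(314, 175, 0.028) [47.51  3.44]
(279, 191, 0.028) [ 37.48 -18.49]
(349, 191, 0.028) [37.61 25.44]
(276, 10, 0.028) [137.48 -17.79]
(356, 10, 0.028) [137.62  26.18]
90 [206, 207, 207, 206, 207, 207, 186, 74, 75, 72, 74, 73, 73, 75, 72, 72, 75, 72, 73, 73, 69, 72, 70, 74, 74, 72, 67, 68, 74, 71, 70, 70, 72, 68, 66, 52, 48, 42, 45, 47, 48, 44, 46, 44, 47, 46, 47, 43, 42, 44, 48, 42, 47, 49, 63, 68, 68, 68, 64, 64, 65, 65, 66, 65, 66, 69, 61, 68, 67, 65, 69, 67, 65, 67, 67, 66, 61, 68, 69, 67, 65, 85, 121, 144, 145, 146, 145, 144, 145, 146]
130 [208, 209, 210, 210, 210, 206, 198, 158, 77, 74, 77, 77, 77, 77, 76, 74, 76, 73, 74, 72, 74, 72, 74, 72, 73, 73, 75, 70, 71, 67, 71, 74, 69, 71, 82, 124, 149, 148, 147, 146, 147, 148, 151, 152, 154, 152, 151, 150, 147, 149, 146, 148, 137, 93, 68, 71, 71, 68, 67, 72, 65, 65, 69, 66, 63, 65, 68, 65, 66, 64, 67, 62, 69, 68, 65, 69, 66, 69, 64, 66, 94, 133, 145, 145, 145, 144, 143, 144, 144, 147]
210 [210, 210, 210, 210, 211, 213, 213, 211,
[... 885 characters left out ...]
3, 50, 57, 85, 133, 151, 156, 161, 160, 161, 162, 163, 162, 160, 160, 162, 161, 161, 164, 163, 164, 163, 162, 163, 162, 162, 165, 162, 160, 162, 161, 164, 161, 160, 156, 153, 140, 104, 49, 47, 53, 51, 62, 103, 124, 123, 123]
360 [40, 38, 46, 48, 48, 47, 60, 114, 149, 151, 153, 158, 160, 161, 161, 160, 161, 160, 161, 159, 161, 161, 161, 163, 160, 160, 162, 164, 160, 163, 163, 161, 163, 162, 160, 161, 157, 155, 153, 135, 75, 49, 44, 48, 48, 51, 37, 38, 44, 46]
380 [46, 59, 73, 43, 44, 42, 46, 101, 148, 152, 156, 159, 160, 161, 162, 160, 160, 161, 162, 159, 160, 158, 162, 161, 164, 159, 161, 161, 161, 160, 160, 162, 160, 161, 161, 161, 156, 154, 151, 129, 55, 46, 44, 45, 63, 73, 39, 43, 41, 39]
```

>>> {"api": "move_arm", "payload": {"moves": "-1 0 0.0025 0.06 0; -1 0 0 0.08 0; -1 0 0 0.07 0; -1 0 0 0.045 0; -1 0 0 0 0; -1 0 0 0 0"}}

```text
time_s: 7.25
position: [0.6084, -0.0051, 0.0653]
tool_rot: [180.0, 0.0, 121.2]
wrist_force: [0.9, 0.3, -1.2]
opening: 0.0112
grip_force: 48.9
```

>>> {"api": "move_arm", "payload": {"moves": "-1 0 0 0.005 0; -1 0 0 0.005 0; -1 0 0 0.005 0; -1 0 0 0.005 0; -1 0 0 0.005 0; -1 0 0 0.005 0; -1 0 0 0.005 0; -1 0 0 0 0"}}

```text
time_s: 8.25
position: [0.6081, -0.005, 0.0578]
tool_rot: [-180.0, -0.0, 121.2]
wrist_force: [0.1, 0.4, -1.1]
opening: 0.0115
grip_force: 48.9
```

>>> {"api": "move_arm", "payload": {"moves": "-1 0 0 0.005 0; -1 0 0 0.005 0; -1 0 0 0.005 0; -1 0 0 0 0"}}

```text
time_s: 8.75
position: [0.6081, -0.005, 0.0548]
tool_rot: [-180.0, -0.0, 121.2]
wrist_force: [0.5, -0.3, -0.2]
opening: 0.0114
grip_force: 48.9
```

>>> {"api": "move_arm", "payload": {"moves": "-1 0 0 0.005 0; -1 0 0 0.005 0; -1 0 0 0.005 0; -1 0 0 0.005 0; -1 0 0 0 0"}}

```text
time_s: 9.38
position: [0.6081, -0.005, 0.0508]
tool_rot: [-180.0, -0.0, 121.2]
wrist_force: [-0.4, 0.2, -1.4]
opening: 0.0112
grip_force: 48.9
```

It is entering freely; continuing down.

>>> {"api": "move_arm", "payload": {"moves": "-1 0 0 0.005 0; -1 0 0 0.005 0; -1 0 0 0.005 0; -1 0 0 0.005 0; -1 0 0 0 0"}}

```text
time_s: 10.0
position: [0.6081, -0.005, 0.0468]
tool_rot: [-180.0, -0.0, 121.2]
wrist_force: [0.4, 0.4, -1.2]
opening: 0.0113
grip_force: 48.9
```

>>> {"api": "move_arm", "payload": {"moves": "-1 0 0 0.005 0; -1 0 0 0.005 0; -1 0 0 0.005 0; -1 0 0 0.003 0; -1 0 0 0 0"}}

```text
time_s: 10.62
position: [0.6081, -0.005, 0.0433]
tool_rot: [-180.0, -0.0, 121.2]
wrist_force: [-0.7, 0.0, -0.9]
opening: 0.0115
grip_force: 48.9
```

Run:
```python
from h import *
s=snap('side');i=s['img']
u,v=px(s,[.608,-.005,.03]).astype(int);print(u,v)
cv2.imwrite('pics/s2.png',cv2.resize(i[v-60:v+50,u-75:u+75],None,fx=5,fy=5,interpolation=cv2.INTER_CUBIC))
w=snap('wrist','w3.png');print(get_state()['position'],get_state()['wrist_force'])
```

```text
329 245
[ 0.60815486 -0.00502012  0.043331  ] [ 0.12774377 -0.20790569 -0.69562509]
```

View pics/s2.png

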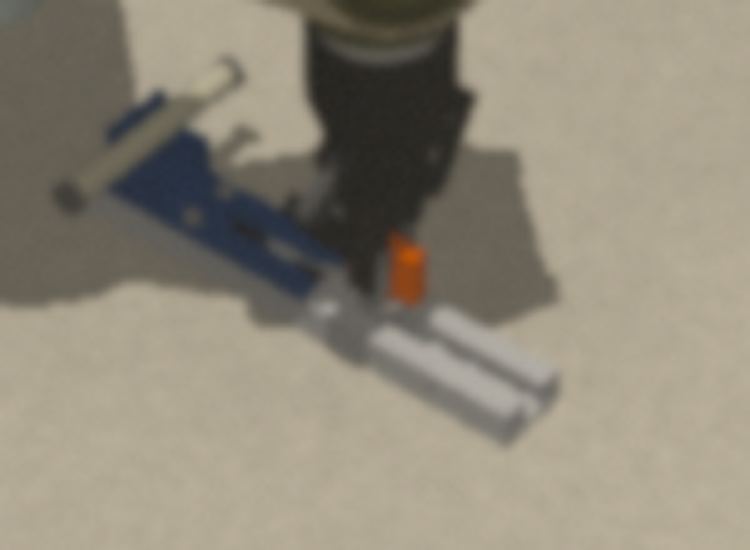

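>>> {"api": "move_arm", "payload": {"moves": "-1 0.015 0 0 0; -1 0.02 0 0 0; -1 0.02 0 0 0; -1 0.02 0 0 0; -1 0.02 0 0 0; -1 0.02 0 0 0; -1 0.01 0 0 0; -1 0 0 0 0"}}

```text
time_s: 11.72
position: [0.5952, 0.0165, 0.0434]
tool_rot: [180.0, 0.0, 121.2]
wrist_force: [0.2, 0.1, -0.6]
opening: 0.0114
grip_force: 48.9
```

>>> {"api": "move_arm", "payload": {"moves": "-1 0.015 0 0 0; -1 0.015 0 0 0; -1 0.015 0 0 0; -1 0.015 0 0 0; -1 0.015 0 0 0; -1 0.015 0 0 0; -1 0.01 0 0 0; -1 0 0 0 0"}}

```text
time_s: 12.72
position: [0.5848, 0.0336, 0.0433]
tool_rot: [-180.0, -0.0, 121.2]
wrist_force: [-0.3, 0.1, -0.6]
opening: 0.0114
grip_force: 48.9
```

Run:
```python
from h import *
s=snap('wrist');i=s['img']
cv2.imwrite('pics/w4.png',cv2.resize(i[120:320,220:410],None,fx=3,fy=3,interpolation=cv2.INTER_CUBIC))
```

```text
(no output)
```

View pics/w4.png

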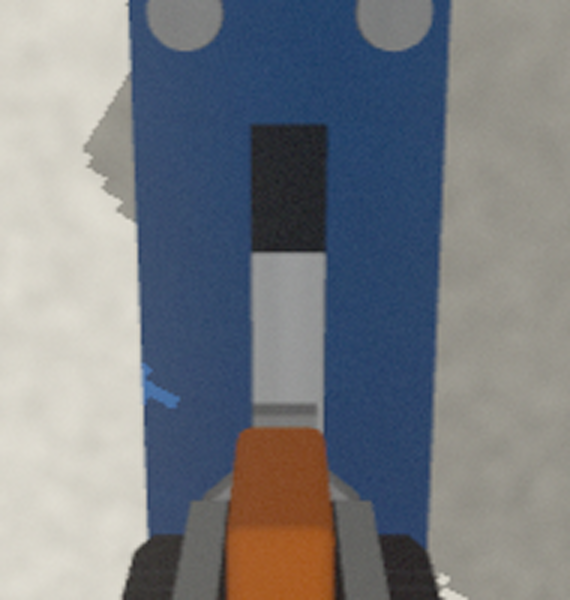

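The slot centre (crop u≈288) lies slightly right of the handle (281.5), about 1 mm in the fork's plane. I'll shift 0.5 mm that way and continue slowly.

>>> {"api": "move_arm", "payload": {"moves": "-1 0.005 0.0025 0 0; -1 0.01 0 0 0; -1 0.01 0 0 0; -1 0.01 0 0 0; -1 0 0 0 0"}}

```text
time_s: 13.4
position: [0.5815, 0.0399, 0.0434]
tool_rot: [-180.0, -0.0, 121.3]
wrist_force: [-0.4, 0.1, -1.1]
opening: 0.0109
grip_force: 48.9
```

>>> {"api": "move_arm", "payload": {"moves": "-1 0.01 0 0 0; -1 0.01 0 0 0; -1 0.005 0 0 0; -1 0 0 0 0"}}

```text
time_s: 13.9
position: [0.579, 0.044, 0.0433]
tool_rot: [-180.0, -0.0, 121.2]
wrist_force: [0.2, 0.5, -0.3]
opening: 0.0113
grip_force: 48.9
```

>>> {"api": "move_arm", "payload": {"moves": "-1 0.0025 0 0 0; -1 0.0025 0 0 0; -1 0.0025 0 0 0; -1 0 0 0 0"}}

```text
time_s: 14.4
position: [0.5782, 0.0453, 0.0433]
tool_rot: [180.0, -0.0, 121.2]
wrist_force: [-0.9, -0.7, -2.0]
opening: 0.0115
grip_force: 48.9
```

>>> {"api": "move_arm", "payload": {"moves": "-1 0.0025 0 0 0; -1 0.0025 0 0 0; -1 0.0025 0 0 0; -1 0 0 0 0"}}

```text
time_s: 14.9
position: [0.5774, 0.0466, 0.0433]
tool_rot: [-180.0, -0.0, 121.2]
wrist_force: [-0.5, -0.3, -0.5]
opening: 0.0115
grip_force: 48.9
```

>>> {"api": "move_arm", "payload": {"moves": "-1 0.0025 0 0 0; -1 0.0025 0 0 0; -1 0.0025 0 0 0; -1 0 0 0 0"}}

```text
time_s: 15.4
position: [0.5766, 0.0479, 0.0433]
tool_rot: [-180.0, -0.0, 121.2]
wrist_force: [0.7, -1.4, -1.2]
opening: 0.0115
grip_force: 48.9
```

```bash
python3 -c "
from h import *
print(get_state()['wrist_force'],get_state()['moment'])"
```

```text
[ 0.73864694 -1.35922317 -1.17424387] [ 0.02733135 -0.01675847 -0.00963809]
```

>>> {"api": "move_arm", "payload": {"moves": "-1 0.0025 0 0 0; -1 0 0 0 0"}}

```text
time_s: 15.65
position: [0.5764, 0.0483, 0.0433]
tool_rot: [-180.0, -0.0, 121.2]
wrist_force: [0.1, -0.6, -1.6]
opening: 0.0113
grip_force: 48.9
```

Noise only; continuing.

>>> {"api": "move_arm", "payload": {"moves": "-1 0.0025 0 0 0; -1 0.0025 0 0 0; -1 0.0025 0 0 0; -1 0 0 0 0"}}

```text
time_s: 16.15
position: [0.5756, 0.0496, 0.0433]
tool_rot: [-180.0, 0.0, 121.2]
wrist_force: [0.4, -0.7, -1.3]
opening: 0.0111
grip_force: 48.9
```

>>> {"api": "move_arm", "payload": {"moves": "-1 0.0025 0 0 0; -1 0.0025 0 0 0; -1 0.0025 0 0 0; -1 0 0 0 0"}}

```text
time_s: 16.65
position: [0.5748, 0.0509, 0.0433]
tool_rot: [-180.0, -0.0, 121.2]
wrist_force: [0.1, -1.0, -1.1]
opening: 0.0112
grip_force: 48.9
```

>>> {"api": "move_arm", "payload": {"moves": "-1 0.0025 0 0 0; -1 0.0025 0 0 0; -1 0.0025 0 0 0; -1 0 0 0 0"}}

```text
time_s: 17.15
position: [0.5741, 0.0521, 0.0433]
tool_rot: [-180.0, 0.0, 121.2]
wrist_force: [-0.6, 0.6, -1.2]
opening: 0.0117
grip_force: 48.9
```

>>> {"api": "move_arm", "payload": {"moves": "-1 0.0025 0 0 0; -1 0.0025 0 0 0; -1 0.0025 0 0 0; -1 0 0 0 0"}}

```text
time_s: 17.65
position: [0.5733, 0.0534, 0.0433]
tool_rot: [-180.0, 0.0, 121.2]
wrist_force: [-0.2, -0.9, -1.4]
opening: 0.011
grip_force: 48.9
```

>>> {"api": "move_arm", "payload": {"moves": "-1 0.0025 0 0 0; -1 0.0025 0 0 0; -1 0.0025 0 0 0; -1 0 0 0 0"}}

```text
time_s: 18.15
position: [0.5725, 0.0547, 0.0433]
tool_rot: [180.0, 0.0, 121.2]
wrist_force: [1.1, -0.5, -0.4]
opening: 0.0117
grip_force: 48.9
```

>>> {"api": "move_arm", "payload": {"moves": "-1 0.0025 0 0 0; -1 0.0025 0 0 0; -1 0.0025 0 0 0; -1 0 0 0 0"}}

```text
time_s: 18.65
position: [0.5717, 0.056, 0.0433]
tool_rot: [180.0, -0.0, 121.2]
wrist_force: [1.0, 0.3, -0.3]
opening: 0.0109
grip_force: 48.9
```

>>> {"api": "move_arm", "payload": {"moves": "-1 0.0025 0 0 0; -1 0.0025 0 0 0; -1 0.0025 0 0 0; -1 0 0 0 0"}}

```text
time_s: 19.15
position: [0.5709, 0.0573, 0.0433]
tool_rot: [180.0, 0.0, 121.2]
wrist_force: [0.3, -0.5, -1.5]
opening: 0.0113
grip_force: 48.9
```

>>> {"api": "move_arm", "payload": {"moves": "-1 0.0025 0 0 0; -1 0.0025 0 0 0; -1 0.0025 0 0 0; -1 0 0 0 0"}}

```text
time_s: 19.65
position: [0.5702, 0.0586, 0.0433]
tool_rot: [-180.0, -0.0, 121.2]
wrist_force: [-0.2, -0.3, -1.4]
opening: 0.0113
grip_force: 48.9
```

>>> {"api": "move_arm", "payload": {"moves": "-1 0.0025 0 0 0; -1 0.0025 0 0 0; -1 0.0025 0 0 0; -1 0 0 0 0"}}

```text
time_s: 20.15
position: [0.5694, 0.0599, 0.0433]
tool_rot: [-180.0, -0.0, 121.2]
wrist_force: [-0.8, -0.1, 0.0]
opening: 0.0113
grip_force: 48.9
```

>>> {"api": "move_arm", "payload": {"moves": "-1 0.0025 0 0 0; -1 0.0025 0 0 0; -1 0.0025 0 0 0; -1 0 0 0 0"}}

```text
time_s: 20.65
position: [0.5686, 0.0611, 0.0433]
tool_rot: [-180.0, -0.0, 121.2]
wrist_force: [-0.2, 0.1, -1.1]
opening: 0.0116
grip_force: 48.9
```

>>> {"api": "move_arm", "payload": {"moves": "-1 0.0025 0 0 0; -1 0.0025 0 0 0; -1 0.0025 0 0 0; -1 0 0 0 0"}}

```text
time_s: 21.15
position: [0.5678, 0.0624, 0.0433]
tool_rot: [-180.0, 0.0, 121.2]
wrist_force: [-0.5, -0.5, -1.2]
opening: 0.0112
grip_force: 48.9
```

>>> {"api": "move_arm", "payload": {"moves": "-1 0.0025 0 0 0; -1 0.0025 0 0 0; -1 0.0025 0 0 0; -1 0 0 0 0"}}

```text
time_s: 21.65
position: [0.5671, 0.0637, 0.0433]
tool_rot: [-180.0, 0.0, 121.2]
wrist_force: [0.3, -0.1, -1.7]
opening: 0.0112
grip_force: 48.9
```

>>> {"api": "move_arm", "payload": {"moves": "-1 0.0025 0 0 0; -1 0.0025 0 0 0; -1 0.0025 0 0 0; -1 0 0 0 0"}}

```text
time_s: 22.15
position: [0.5663, 0.065, 0.0433]
tool_rot: [180.0, -0.0, 121.2]
wrist_force: [0.9, 0.0, -1.8]
opening: 0.0115
grip_force: 48.9
```

>>> {"api": "move_arm", "payload": {"moves": "-1 0.0025 0 0 0; -1 0.0025 0 0 0; -1 0.0025 0 0 0; -1 0 0 0 0"}}

```text
time_s: 22.65
position: [0.5655, 0.0663, 0.0433]
tool_rot: [-180.0, -0.0, 121.2]
wrist_force: [-0.1, 0.2, -0.8]
opening: 0.0114
grip_force: 48.9
```

>>> {"api": "move_arm", "payload": {"moves": "-1 0.0025 0 0 0; -1 0.0025 0 0 0; -1 0.0025 0 0 0; -1 0 0 0 0"}}

```text
time_s: 23.15
position: [0.565, 0.0671, 0.0434]
tool_rot: [180.0, 0.0, 121.2]
wrist_force: [0.8, -3.1, -1.4]
opening: 0.0114
grip_force: 48.8
```

>>> {"api": "move_arm", "payload": {"moves": "-1 0.0025 0 0 0; -1 0 0 0 0"}}

```text
time_s: 23.4
position: [0.565, 0.0673, 0.0434]
tool_rot: [180.0, 0.1, 121.2]
wrist_force: [1.5, -5.3, -2.9]
opening: 0.0115
grip_force: 48.7
```

Contact: about 5 N against +x, with the arm lagging the command by 1 mm. I'll ease off to near zero force and begin the turn in small parts.

>>> {"api": "move_arm", "payload": {"moves": "-1 -0.004 0 0 0; -1 0 0 0 0; -1 0 0 0 0"}}

```text
time_s: 23.78
position: [0.565, 0.0672, 0.0434]
tool_rot: [180.0, 0.0, 121.2]
wrist_force: [2.2, -4.3, -0.8]
opening: 0.0114
grip_force: 48.8
```

>>> {"api": "move_arm", "payload": {"moves": "-1 0 0 0 0.03; -1 0 0 0 0.03; -1 0 0 0 0"}}

```text
time_s: 24.15
position: [0.5648, 0.0671, 0.0434]
tool_rot: [-180.0, 0.0, 110.5]
wrist_force: [0.9, -4.9, -1.0]
opening: 0.0113
grip_force: 48.9
```

```bash
cat >> h.py <<'E'
def feel():
    s=get_state();u=np.array([-.518,.855]);n=np.array([.855,.518]);f=s['wrist_force'][:2];p=s['position']
    print('p',np.round(p,4),'yaw',round(s['tool_rot'][2],2),'along',round(f@u,2),'right',round(f@n,2),'fz',round(s['wrist_force'][2],2),'mom',np.round(s['moment'],3),'x,n mm',np.round([1000*(p[:2]-[.565,.0673])@u,1000*(p[:2]-[.565,.0673])@n],2))
E
python3 -c "
from h import *
feel()"
```

```text
p [0.5648 0.0671 0.0434] yaw 110.49 along -4.7 right -1.74 fz -0.98 mom [-0.895 -0.165 -0.003] x,n mm [-0.08 -0.28]
```

>>> {"api": "move_arm", "payload": {"moves": "-1 -0.0025 0.0005 0 0; -1 0 0 0 0.05; -1 0 0 0 0.05; -1 0 0 0 0"}}

```text
time_s: 24.65
position: [0.5652, 0.0669, 0.0433]
tool_rot: [180.0, -0.0, 92.6]
wrist_force: [1.0, -3.5, -1.7]
opening: 0.0113
grip_force: 48.9
```

```bash
python3 -c "
from h import *
feel()"
```

```text
p [0.5652 0.0669 0.0433] yaw 92.58 along -3.46 right -0.95 fz -1.68 mom [-0.656 -0.209  0.043] x,n mm [-0.43 -0.05]
```

>>> {"api": "move_arm", "payload": {"moves": "-1 0 0 0 0.04; -1 0 0 0 0.04; -1 0 0 0 0.04; -1 0 0 0 0"}}

```text
time_s: 25.15
position: [0.5657, 0.0668, 0.0435]
tool_rot: [179.9, -0.0, 71.1]
wrist_force: [3.3, -3.9, -1.5]
opening: 0.0113
grip_force: 49.0
```

```bash
python3 -c "
from h import *
feel()"
```

```text
p [0.5657 0.0668 0.0435] yaw 71.09 along -5.02 right 0.77 fz -1.53 mom [-0.673 -0.726 -0.012] x,n mm [-0.82  0.37]
```

>>> {"api": "move_arm", "payload": {"moves": "-1 -0.0022 0.0027 0 0; -1 0 0 0 0.04; -1 0 0 0 0.04; -1 0 0 0 0.035; -1 0 0 0 0"}}

```text
time_s: 25.78
position: [0.5663, 0.0663, 0.0436]
tool_rot: [179.9, -0.1, 50.3]
wrist_force: [5.4, -1.8, -1.0]
opening: 0.0113
grip_force: 49.0
```

```bash
python3 -c "
from h import *
feel()"
```

```text
p [0.5663 0.0663 0.0436] yaw 50.25 along -4.38 right 3.7 fz -1.0 mom [-0.484 -0.929  0.022] x,n mm [-1.55  0.62]
```

>>> {"api": "move_arm", "payload": {"moves": "-1 0.0027 0.003 0 0; -1 0 0 0 0.035; -1 0 0 0 0.035; -1 0 0 0 0.036; -1 0 0 0 0"}}

```text
time_s: 26.4
position: [0.5669, 0.066, 0.0435]
tool_rot: [179.9, -0.0, 31.1]
wrist_force: [4.0, -3.7, -1.1]
opening: 0.0116
grip_force: 49.0
```

```bash
python3 -c "
from h import *
feel()"
```

```text
p [0.5669 0.066  0.0435] yaw 31.11 along -5.2 right 1.5 fz -1.06 mom [-0.819 -0.799  0.052] x,n mm [-2.08  0.9 ]
```

>>> {"api": "move_arm", "payload": {"moves": "-1 0.0015 0.003 0 0; -1 0 0 0.003 0; -1 0 0 0.003 0; -1 0 0 0.003 0; -1 0 0 0 0"}}

```text
time_s: 27.02
position: [0.567, 0.0659, 0.0415]
tool_rot: [180.0, -0.0, 31.1]
wrist_force: [3.9, -3.0, 1.5]
opening: 0.0112
grip_force: 49.6
```

```bash
python3 -c "
from h import *
feel()"
```

```text
p [0.567  0.0659 0.0415] yaw 31.07 along -4.56 right 1.75 fz 1.53 mom [-0.556 -0.635  0.025] x,n mm [-2.23  0.99]
```

>>> {"api": "move_arm", "payload": {"moves": "-1 0.002 0.005 0 0; -1 0 0 0 0; -1 0 0 0 0"}}

```text
time_s: 27.4
position: [0.5673, 0.0656, 0.0412]
tool_rot: [-179.9, 0.0, 31.1]
wrist_force: [1.1, 0.6, -1.8]
opening: 0.0114
grip_force: 49.1
```

```bash
python3 -c "
from h import *
feel()"
```

```text
p [0.5673 0.0656 0.0412] yaw 31.06 along -0.03 right 1.28 fz -1.81 mom [ 0.249 -0.118 -0.034] x,n mm [-2.65  1.05]
```

Forces are near zero; releasing and rising.

>>> {"api": "move_arm", "payload": {"moves": "-0.3 0 0 0 0; -0.3 0 0 0 0; -0.3 0 0 0 0; -0.3 0 0 0 0; -0.3 0 0 0 0; -0.3 0 0 0 0"}}

```text
time_s: 28.15
position: [0.5678, 0.0652, 0.0415]
tool_rot: [180.0, 0.0, 31.1]
wrist_force: [0.1, -0.3, 1.0]
opening: 0.0297
grip_force: 0.0
```

>>> {"api": "move_arm", "payload": {"moves": "-0.3 0 0 -0.03 0; -0.3 0 0 -0.06 0; -0.3 0 0 -0.1 0; -0.3 0 0 -0.15 0; -0.3 0 0 -0.15 0; -0.3 0 0 -0.15 0; -0.3 0 0 0 0; -0.3 0 0 0 0"}}

```text
time_s: 29.15
position: [0.5674, 0.0653, 0.1692]
tool_rot: [-180.0, 0.0, 31.1]
wrist_force: [0.3, -0.0, -0.3]
opening: 0.0296
grip_force: 0.0
```

Run:
```python
from h import *
feel()
s=snap('wrist');t=snap('side')
u,v=px(t,[.567,.066,.04]).astype(int)
a=cv2.resize(s['img'],(560,420));b=cv2.resize(t['img'][v-50:v+55,u-30:u+30],(240,420),interpolation=cv2.INTER_CUBIC)
cv2.imwrite('pics/end.png',np.hstack([a,b]))
```

```text
p [0.5674 0.0653 0.1692] yaw 31.06 along -0.19 right 0.28 fz -0.32 mom [-0.018  0.02  -0.031] x,n mm [-2.95  0.98]
```

View pics/end.png

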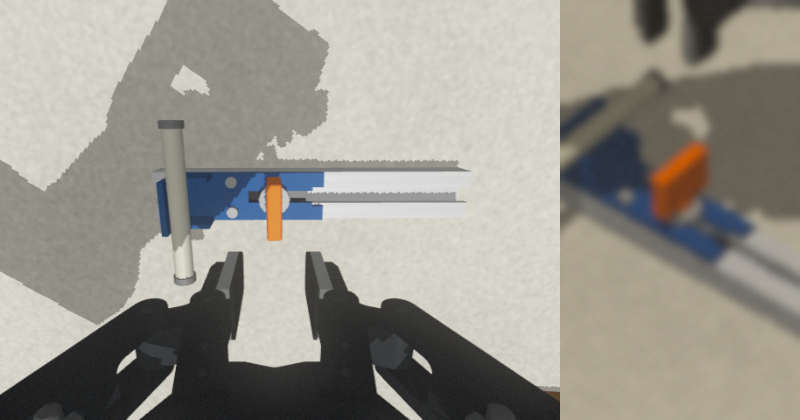

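The bolt stands upright and crosswise between the tines (handle at (274,208)), and the gripper is clear of it. Handing in.

```bash
python3 -c "
from cell import *
print(finish_job())"
```

```text
the job is handed in; nothing more can be done
None
```

The T-bolt is against the hidden stop, turned a quarter turn crosswise under the lips and released. The last pictures show it upright between the tines, felt forces stayed at about 6 N or less, and I handed the job in at about 29 s with no verdict returned.

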